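Empty the bingo cage's catch tray into the tote

TASK

Pull the bingo machine's catch tray out to its stop, take the two drawn green balls out of it and set both down on the floor of the grey tote, lowering each one in rather than dropping it, then push the empty tray fully home under the cage. Do not let a ball fall onto the drawer bottom, keep the tote upright, and leave the other things, including the ball parked in the spoon rest, where they are.

Things in the scene. Friction and masses are not known exactly. Their poses are not given: they have to be found in the camera images.
- machine: fixed bingo machine; origin on the drawer bottom under its middle; its -x side is the front, facing the robot, yawed a little. Black base runners along x at y = +-125 mm (18 mm high, 22 mm wide, x = -100 to 100 mm), on each a post 30 x 14 mm at x = 20 mm, 233 mm high. The tray slides between the runners.
- cage_middle (a point): centre of the red wire cage, a globe of 170 mm diameter between the posts, its underside 140 mm above the drawer bottom; it turns on an axle along the machine's y. Its red crank is outside the machine's +y post (142 to 192 mm from the middle, reaching 75 mm from the axle, at any angle). The cage need not be turned.
- tray (a joint): how far the grey catch tray is pulled out, m: 0 fully home under the cage (where it starts), 0.11 at its stop. It slides along the machine's own -x. About 1.5 N of friction plus light damping; it stays where it is left.
- tray_channel (a point): middle of the tray's ball channel, at the top of its two rails, 14 mm above the drawer bottom; moves with the tray, axes as the machine's. The rails run along y, 6 mm high, 4 mm wide, 20 mm apart inside; a ball lies between them, its centre 30 mm above the drawer bottom. Tray home: 50 mm in front of the machine's origin, under the cage; at the stop: 160 mm in front, clear of it.
- tray_floor (a point): centre of the catch tray's inner floor, 8 mm above the drawer bottom, under the channel; moves with the tray. The tray is a grey open box 100 mm (x) by 200 mm (y), walls 4 mm thick, tops 26 mm above the drawer bottom.
- tray_knob (a point): centre of the top of the tray's pull knob, 42 mm above the drawer bottom; moves with the tray, axes as the machine's. An upright block 16 mm (x) by 24 mm (y), 34 mm high, 27 mm clear of the tray's front wall, joined to it by a 12 mm wide stem (top 24 mm above the drawer bottom). Can be pinched from above across y, or pushed on its front face.
- ball1: green plastic ball, 38 mm diameter, 30 g; origin at its centre. At the start it lies in the tray's channel, 30 to 68 mm to one side of the channel's middle.
- ball2: green plastic ball, 38 mm diameter, 30 g; origin at its centre. At the start it lies in the tray's channel, 30 to 68 mm to the other side of the middle than ball1.
- tote: loose grey open tote, 140 mm (y) by 170 mm (x; 178 mm with the lips on its x ends), 45 mm high, walls 4 mm, 500 g; origin at the centre of its underside. It stands left or right of the tray. Floor 4 mm above the origin, with a grid of 3 mm high ribs every 23 mm both ways that keeps balls from rolling; a ball lying in it has its centre 22 to 28 mm above the origin.
- spoon_rest: loose steel spoon rest, a round dish 94 mm across and 18 mm high with a 26 mm wide handle tray reaching 138 mm along -x; origin under the dish's centre. On the side of the tray opposite to the tote; leave alone.
- ball3: green plastic ball, 38 mm diameter, 30 g; origin at its centre. Parked in the dish of the spoon rest; leave alone.
- dice_cup: orange silicone dice cup, 80 mm across the rim, 100 mm high, standing; origin at the centre of its underside; leave alone.
- die1: white die, 18 mm cube; origin at the centre of its underside; leave alone.
- die2: white die, 18 mm cube; origin at the centre of its underside; leave alone.
- card_box: cardboard card box, 64 x 90 x 20 mm, lying flat; origin at the centre of its underside; leave alone.
- dauber: blue capped marker bottle, 40 mm diameter, 110 mm high, standing; origin at the centre of its underside; leave alone.
Things that resemble listed ones, but are neither listed nor needed, are in the scene too. What is shaped like the ball1 but orange is not meant. There is more than one size of the tote; the job needs the larger.

How it is judged:
By the outcome, as a careful person would: the job done as asked, in the order asked, and still so for the second after the job is handed in, with the robot touching nothing.
It also fails if it takes over 72 s, if anything falls off the work surface, if the arm or the gripper's body presses on something with over 40 N, if the wrist force passes 120 N, or if a joint passes its speed limit or range.

ROBOT

A 6-joint arm with a two-finger parallel gripper is mounted at the origin on the work surface. World frame = base frame: x ahead of the robot, y to its left, z up, the work surface at z = 0. Lengths are in mm, angles in rad, forces in N, time in s.
With the tool pointing down it reaches from about 275 to 750 mm from the base axis. Payload 10.2 kg.
Tool frame: the origin (TCP) lies at the very end of the fingers, on their centre line; the grasp point (between the pads) lies 19 mm behind it (r.pinch_z is the distance from the TCP to the grasp point, in mm); z points along the fingers, y is the direction in which the jaws open and shut (so a half turn about z gives the same grasp; the last joint's range is limited). The gripper opens to 88 mm and grips with 3 to 60 N. Pads are 18 mm wide; open, the fingers measure 123 mm over their backs; the gripper's body (75 mm by 187 mm) begins 45 mm behind the grasp point.
Start: joints at [0.979, 0.313, 1.498, -0, 1.331, -0.223], TCP at [189.274, 489.701, 238.72] pointing down, gripper open.
Joint ranges: [-2.94, 2.94], [-0.97, 2.17], [0.19, 2.56], [-1.23, 4.37], [0.02, 3.11], [-2.88, 2.88]. Speed limits (rad/s): [2.39, 2.39, 3.01, 3.14, 3.14, 3.14].

INTERFACE

Orientations are given as a 3x3 rotation matrix whose columns are the frame's x, y, z axes.
In Python, from station import r, imaging, order gives the robot as it stands.
- The arm moves only by the tool move_arm, never from a script. Its argument "rows" is a list of rows, each a list of 6 numbers: the shift along the tool's x, y, z in m, then the turn, a rotation vector about the tool's x, y, z in rad. In form: [[tx, ty, tz, wx, wy, wz], ...]. A call has exactly 8 rows; each row is the pose to reach, as a shift and turn from the pose commanded when the call began, along the tool's axes at that moment; what a row does not reach only later rows make up. A row lasts 1/8 s, in which the tool goes at most 62.5 mm and 10.7 degrees, less where a joint would pass 70% of its speed; a pose out of reach is approached as far as the arm can. A call with a gripper value outside its range is refused whole. "claw" is the gripper's target within -1 to 1 (fully open at 1, half-way at 0, shut at -1), set as the call begins (left out, the last holds). The fingers move at their own pace and stop on an object; "newtons" is the grip in N (left out, the last holds). Time passes only in rows, so rows that repeat a pose let the fingers close, or fill a call up. It gives the time, the measured TCP pose, the force and the opening at its end, in the units of the state.
- r.sense(): the state, without advancing time (a new reading comes with each control period).
- imaging.get_image(name): name is "scene" or "side" or "wrist"; returns a dict with "image" (480x640x3 uint8, red, green, blue), "mtx" (3x3 intrinsics, pixels), "k1" (the pictures are not rectified: a ray, as slopes to the right and down, at radius r is drawn at 1 + k1 r^2 times it, then the intrinsics apply), "R" (3x3) and "t" (3): a world point X has camera coordinates R X + t; the wrist camera has in their place "T_tool_cam" (4x4, takes a point from camera to tool coordinates, whose origin is the TCP and whose axes are the flange's). Camera axes: x right, y down, z forward; pixel columns grow to the right and rows downward; lengths in mm; the calibration is good to about 2 mm. A picture is of the moment at which its call begins: read the wrist's pose just before it. There is no depth.
- order.job_done(): hands the job in, once; it reports no verdict.
The state is a dict: "t": time; "joint_pos": joint angles; "joint_velocities": joint speeds; "tau": joint torques, N m; "position": TCP position; "orientation": TCP orientation; "wrist_force": force on the tool from outside, world axes, zero at the start; "wrist_torque": the same for the moment, N m; "gripper_width": finger opening in mm.
Only numpy, scipy, OpenCV 4.12 (cv2) and the standard library are available. Lean on these libraries where they do the work, as an engineer would, in place of code of your own. Each camera call takes 0.05 s, during which the arm holds its last target. There are 200 camera calls.

## Working session

There is one attempt and no reset: what is moved stays moved. The work goes in short steps, Python scripts to look and compute and a tool call to move; the robot and the scene stay as the last step left them, time stands still between calls to the robot, and variables do not carry over. Pictures are saved under pics/ and viewed, about 8 in all and at most 12, crops included, and the job is handed in when it is done.

Besides the shell and the picture viewer there is one more tool, called after "Call:" by a JSON object that holds its "op" and its "data". move_arm: Moves the arm, as the interface text tells. Its arguments: {"type":"object","properties":{"rows":{"type":"array"},"claw":{"type":"number"},"newtons":{"type":"number"}},"required":["rows"]}

```bash
mkdir -p pics; ls; python3 - <<'E'
from station import r, imaging
import cv2,pickle
s=r.sense();print(s['t'],s['position'],s['orientation'],s['gripper_width'])
for n in ("scene","side"):
    d=imaging.get_image(n);pickle.dump(d,open(n+".pkl","wb"))
    cv2.imwrite(f"pics/{n}0.png",d["image"][:,:,::-1]); print(n,d["mtx"],d["k1"],d["R"],d["t"])
E
```

```text
pics
0.0 [189.13394203 489.48243927 238.1809735 ] [[-9.32767229e-01  3.60478592e-01 -6.94294290e-04]
 [ 3.60479165e-01  9.32766652e-01 -1.06991201e-03]
 [ 2.61934184e-04 -1.24825749e-03 -9.99999187e-01]] 88.36701836825175
scene [[539.07560759   0.         316.87012316]
 [  0.         539.07560759 240.52887788]
 [  0.           0.           1.        ]] -0.005249102068238748 [[-0.76505935 -0.64393985 -0.00506435]
 [-0.60453313  0.72090568 -0.33887268]
 [ 0.22186454 -0.25619615 -0.94081861]] [ 374.87711102  366.41843277 1124.28911455]
side [[470.50555296   0.         319.45077102]
 [  0.         470.50555296 237.46656282]
 [  0.           0.           1.        ]] -0.061079504082833594 [[-0.96283591 -0.27007057 -0.00298449]
 [-0.19481088  0.7020944  -0.68491764]
 [ 0.18707149 -0.65888189 -0.72861438]] [ 496.21178432  214.01553281 1004.07079025]
```

View pics/scene0.png

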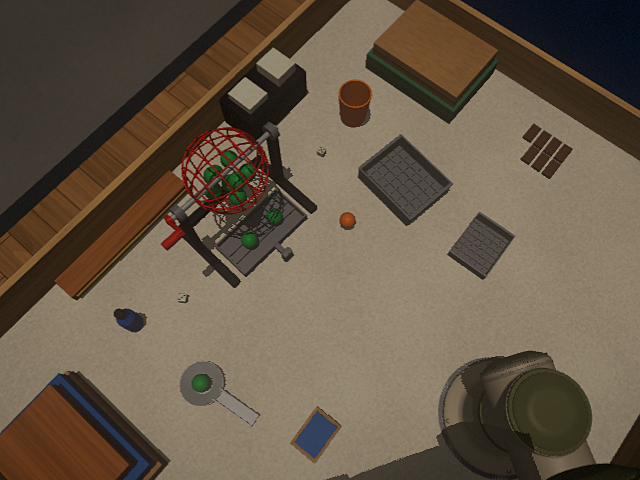

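View pics/side0.png

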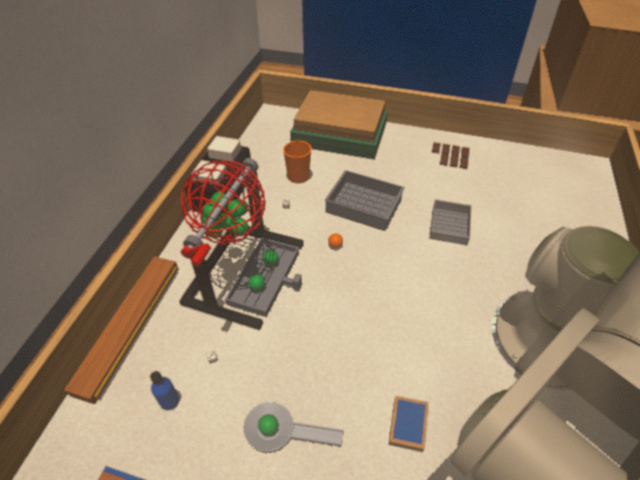

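The scene view shows the tray knob at about (288,252), balls at (249,240) and (274,216), the large tote around (405,180), and the spoon rest at (202,383). I'll zoom in for exact pixels.

```bash
cat > h.py <<'E'
import numpy as np,cv2,pickle
def ray(d,u,v):
    K=d["mtx"];k=d["k1"]
    p=cv2.undistortPoints(np.array([[[u,v]]],float),K,np.array([k,0,0,0,0.]))[0,0]
    return np.array([p[0],p[1],1.])
def onz(d,u,v,z):
    c=-d["R"].T@d["t"]; w=d["R"].T@ray(d,u,v)
    return c+w*(z-c[2])/w[2]
def proj(d,X):
    return cv2.projectPoints(np.atleast_2d(np.array(X,float)),cv2.Rodrigues(d["R"])[0],d["t"],d["mtx"],np.array([d["k1"],0,0,0,0.]))[0][:,0]
def wristcam(d,s):
    T=np.eye(4);T[:3,:3]=s["orientation"];T[:3,3]=s["position"]
    M=np.linalg.inv(T@d["T_tool_cam"]);d["R"]=M[:3,:3];d["t"]=M[:3,3];return d
E
python3 - <<'E'
import pickle,cv2
d=pickle.load(open("scene.pkl","rb"))["image"][:,:,::-1]
cv2.imwrite("pics/c1.png",cv2.resize(d[170:300,200:330],(780,600*780//780+180))[:, :] if 0 else cv2.resize(d[180:300,195:355],(800,600),interpolation=cv2.INTER_CUBIC))
E
```

```text
(no output)
```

View pics/c1.png

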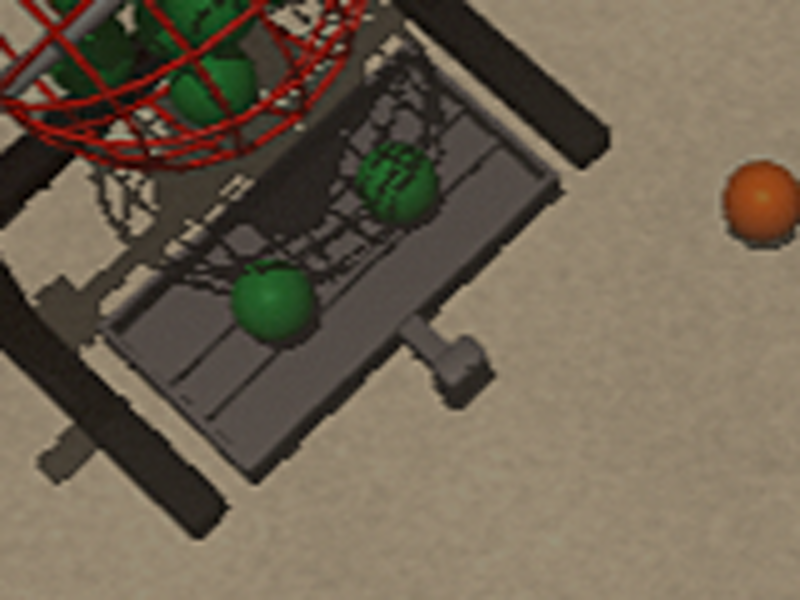

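```bash
python3 - <<'E'
import pickle
from h import *
d=pickle.load(open("scene.pkl","rb"))
np.set_printoptions(precision=1,suppress=True)
P={}
for n,u,v,z in [("trayFL",250,473,26),("trayFR",560,183,26),("trayBL",105,330,26),("knob",463,361,42),("runL",200,535,18),("runR",610,130,18),("b_l",273,301,30),("b_r",397,181,30)]:
    P[n]=onz(d,195+u/5,180+v/5,z); print(n,P[n])
for c in [(400,135),(451,184),(409,223),(359,175)]: print("tote",onz(d,*c,45))
for n,u,v,z in [("spoonball",202,383,25),("orange",347,220,19),("cup",355,90,100),("small",481,245,30),("die",321,152,18),("dauber",117,315,110)]: print(n,onz(d,u,v,z))
f=P["trayFR"]-P["trayFL"];print(np.linalg.norm(f),np.arctan2(f[1],f[0]))
d2=pickle.load(open("side.pkl","rb"))
for n,u,v,z in [("knob",297,280,42),("bl",257,283,30),("br",271,257,30)]: print("side",n,onz(d2,u,v,z))
E
```

```text
trayFL [602.8 115.1  26. ]
trayFR [587.5 -80.4  26. ]
trayBL [699.4 107.7  26. ]
knob [560.4  17.6  42. ]
runL [602.8 149.5  18. ]
runR [ 589.2 -118.4   18. ]
b_l [648.9  48.9  30. ]
b_r [644.8 -31.5  30. ]
tote [ 548. -381.   45.]
tote [ 378.  -352.9   45. ]
tote [ 394.4 -211.6   45. ]
tote [ 556.9 -233.5   45. ]
spoonball [512.3 346.1  25. ]
orange [ 512.5 -135.8   19. ]
cup [ 689.8 -378.9  100. ]
small [ 239.1 -279.6   30. ]
die [ 674.1 -234.6   18. ]
dauber [718.7 355.1 110. ]
196.0933400658126 -1.649304199213138
side knob [559.9  28.   42. ]
side bl [648.3  52.   30. ]
side br [644.  -30.4  30. ]
```

Call:
{"op": "move_arm", "data": {"rows": [[-0.057, -0.04, 0, 0, 0, -0.037], [-0.114, -0.08, 0, 0, 0, -0.074], [-0.171, -0.12, 0, 0, 0, -0.111], [-0.228, -0.16, 0, 0, 0, -0.148], [-0.285, -0.2, 0, 0, 0, -0.185], [-0.342, -0.24, 0, 0, 0, -0.222], [-0.4, -0.28, 0, 0, 0, -0.259], [-0.457, -0.321, 0, 0, 0, -0.294]], "claw": 0.3}}

```text
t: 1.1
position: [468.3, 72.3, 238.6]
orientation: [[-0.997, 0.074, -0.0], [0.074, 0.997, 0.0], [0.0, 0.0, -1.0]]
wrist_force: [0.2, 0.4, -0.4]
gripper_width: 57.6
```

```bash
cat > snap.py <<'E'
import sys
from station import r, imaging
from h import *
np.set_printoptions(precision=2,suppress=True)
def snap(name):
    for _ in range(3):
        s=r.sense(); d=imaging.get_image("wrist")
    wristcam(d,s); pickle.dump(d,open(name+".pkl","wb")); cv2.imwrite(f"pics/{name}.png",d["image"][:,:,::-1])
    print(s["t"],s["position"],s["gripper_width"],d["T_tool_cam"]); return d
if __name__=="__main__": snap(sys.argv[1])
E
python3 snap.py w1
```

```text
1.2 [469.54  70.05 238.05] 57.22604611521281 [[  -0.     -0.95   -0.31   80.51]
 [   1.     -0.     -0.      0.33]
 [  -0.     -0.31    0.95 -144.76]
 [   0.      0.      0.      1.  ]]
```

View pics/w1.png

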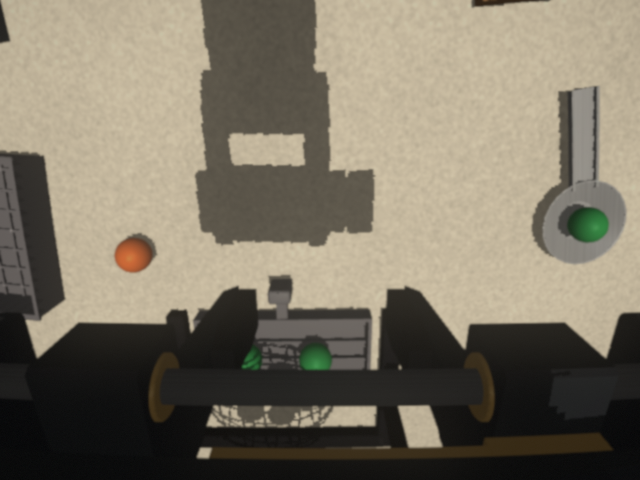

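```bash
python3 - <<'E'
from h import *
np.set_printoptions(precision=1,suppress=True)
d=pickle.load(open("w1.pkl","rb"))
for n,u,v,z in [("k",280,284,42),("k2",280,290,42),("FR",371,311,26),("bl",316,359,30),("orange",133,255,19)]: print(n,onz(d,u,v,z))
c=cv2.resize(d["image"][260:380,200:360],(800,600),interpolation=cv2.INTER_CUBIC)
cv2.imwrite("pics/c2.png",c[:,:,::-1])
E
```

```text
k [548.3  21.9  42. ]
k2 [555.   21.1  42. ]
FR [596.  114.8  26. ]
bl [650.6  49.8  30. ]
orange [ 513.2 -135.7   19. ]
```

View pics/c2.png

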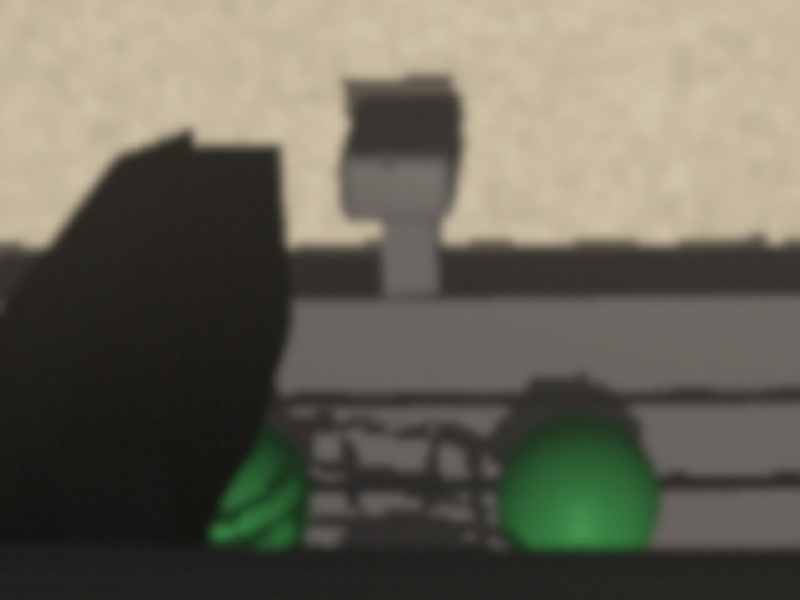

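Call:
{"op": "move_arm", "data": {"rows": [[-0.025, -0.011, 0.02, 0, -0.05, 0], [-0.05, -0.022, 0.04, 0, -0.1, 0], [-0.075, -0.033, 0.06, 0, -0.15, 0], [-0.098, -0.043, 0.085, 0, -0.2, 0], [-0.098, -0.043, 0.12, 0, -0.2, 0], [-0.098, -0.043, 0.15, 0, -0.2, 0], [-0.098, -0.043, 0.168, 0, -0.2, 0], [-0.098, -0.043, 0.168, 0, -0.2, 0]]}}

```text
t: 2.25
position: [560.9, 25.4, 69.7]
orientation: [[-0.978, 0.074, 0.195], [0.072, 0.997, -0.014], [-0.196, 0.001, -0.981]]
wrist_force: [0.2, -0.0, -0.1]
gripper_width: 57.5
```

```bash
python3 - <<'E'
from station import r
s=r.sense();print(s['position'],s['orientation'].round(3) if hasattr(s['orientation'],'round') else s['orientation'],s['wrist_force'])
E
```

```text
[560.94869135  25.38542504  69.72021084] [[-0.978  0.074  0.195]
 [ 0.072  0.997 -0.014]
 [-0.196  0.001 -0.981]] [ 0.15034548 -0.00602017 -0.14242707]
```

Call:
{"op": "move_arm", "data": {"rows": [[0.0, -0.005, 0.005, 0, 0, 0], [0.001, -0.005, 0.015, 0, 0, 0], [0.002, -0.005, 0.025, 0, 0, 0], [0.004, -0.005, 0.035, 0, 0, 0], [0.005, -0.005, 0.042, 0, 0, 0], [0.006, -0.005, 0.0495, 0, 0, 0], [0.006, -0.005, 0.0495, 0, 0, 0], [0.006, -0.005, 0.0495, 0, 0, 0]]}}

```text
t: 3.25
position: [565.8, 18.8, 21.2]
orientation: [[-0.977, 0.075, 0.199], [0.073, 0.997, -0.015], [-0.199, -0.0, -0.98]]
wrist_force: [-0.1, 0.6, -0.3]
gripper_width: 57.4
```

Call:
{"op": "move_arm", "data": {"rows": [[0, 0, 0, 0, 0, 0], [0, 0, 0, 0, 0, 0], [0, 0, 0, 0, 0, 0], [0, 0, 0, 0, 0, 0], [0, 0, 0, 0, 0, 0], [0, 0, 0, 0, 0, 0], [0, 0, 0, 0, 0, 0], [0, 0, 0, 0, 0, 0]], "claw": -1, "newtons": 12}}

```text
t: 4.25
position: [565.6, 18.0, 21.1]
orientation: [[-0.977, 0.075, 0.198], [0.073, 0.997, -0.016], [-0.199, -0.001, -0.98]]
wrist_force: [-1.6, -6.4, 0.8]
gripper_width: 24.0
```

Call:
{"op": "move_arm", "data": {"rows": [[0.002, -0.001, -0.0004, 0, 0, 0], [0.006, -0.0015, -0.0012, 0, 0, 0], [0.0125, -0.0015, -0.0025, 0, 0, 0], [0.02, -0.0015, -0.004, 0, 0, 0], [0.0285, -0.0015, -0.0058, 0, 0, 0], [0.037, -0.0015, -0.0075, 0, 0, 0], [0.0455, -0.0015, -0.0092, 0, 0, 0], [0.054, -0.0015, -0.011, 0, 0, 0]]}}

```text
t: 5.25
position: [509.9, 21.6, 21.1]
orientation: [[-0.977, 0.075, 0.198], [0.073, 0.997, -0.015], [-0.199, 0.0, -0.98]]
wrist_force: [2.2, 4.4, -1.0]
gripper_width: 23.7
```

Call:
{"op": "move_arm", "data": {"rows": [[0.0085, 0, -0.0017, 0, 0, 0], [0.017, 0, -0.0034, 0, 0, 0], [0.0255, 0, -0.0052, 0, 0, 0], [0.034, 0, -0.0069, 0, 0, 0], [0.041, 0, -0.0083, 0, 0, 0], [0.047, 0, -0.0095, 0, 0, 0], [0.052, 0, -0.0105, 0, 0, 0], [0.055, 0, -0.0111, 0, 0, 0]]}}

```text
t: 6.25
position: [455.5, 25.2, 21.3]
orientation: [[-0.977, 0.075, 0.201], [0.074, 0.997, -0.016], [-0.202, -0.0, -0.979]]
wrist_force: [14.5, -0.5, -13.0]
gripper_width: 24.4
```

Call:
{"op": "move_arm", "data": {"rows": [[-0.001, 0, 0, 0, 0, 0], [-0.001, 0, 0, 0, 0, 0], [-0.001, 0, 0, 0, 0, 0], [-0.003, 0, -0.02, 0, 0, 0], [-0.007, 0, -0.05, 0, 0, 0], [-0.014, 0, -0.105, 0, 0.07, 0], [-0.02, 0, -0.16, 0, 0.14, 0], [-0.027, 0, -0.209, 0, 0.2, 0]], "claw": 0.3}}

```text
t: 7.25
position: [439.1, 26.9, 233.5]
orientation: [[-0.997, 0.075, -0.001], [0.075, 0.997, -0.0], [0.001, -0.0, -1.0]]
wrist_force: [1.0, -1.0, -0.0]
gripper_width: 57.6
```

```bash
python3 - <<'E'
from snap import *
d=snap("w2")
cv2.imwrite("pics/w2.png",cv2.resize(d["image"][230:480,120:520],(800,500),interpolation=cv2.INTER_CUBIC)[:,:,::-1])
E
```

```text
7.35 [441.44  26.45 235.69] 57.21948015752842 [[  -0.     -0.95   -0.31   80.52]
 [   1.     -0.     -0.      0.33]
 [  -0.     -0.31    0.95 -144.76]
 [   0.      0.      0.      1.  ]]
```

View pics/w2.png

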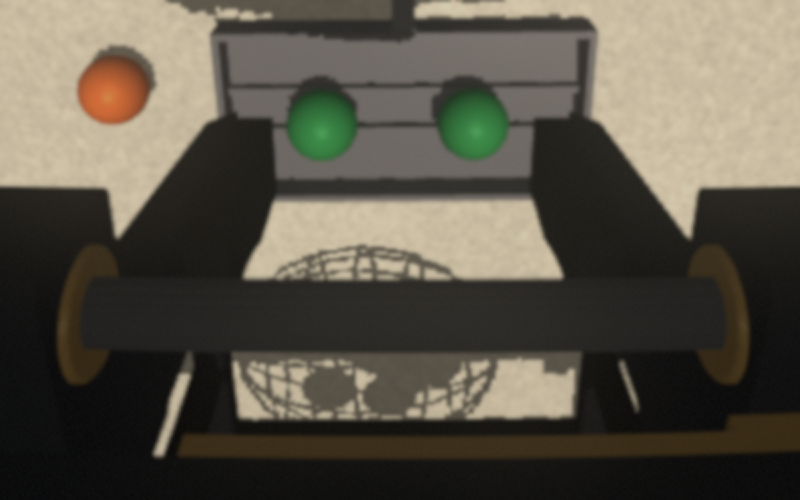

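```bash
python3 - <<'E'
from h import *
np.set_printoptions(precision=1,suppress=True)
d=pickle.load(open("w2.pkl","rb"))
for n,u,v,z in [("b_right",281,292.5,30),("b_left",357,292,30),("trFL",120+595/2,230+30/2,26),("trFR",120+213/2,230+34/2,26),("orange",177,275,19)]: print(n,onz(d,u,v,z))
E
```

```text
b_right [536.8 -23.1  30. ]
b_left [542.2  57.   30. ]
trFL [495.6 121.4  26. ]
trFR [483.1 -73.9  26. ]
orange [ 513.5 -135.    19. ]
```

Call:
{"op": "move_arm", "data": {"rows": [[-0.04, -0.017, 0.02, 0, 0, 0], [-0.08, -0.034, 0.05, 0, 0, 0], [-0.098, -0.042, 0.09, 0, 0, 0], [-0.098, -0.042, 0.13, 0, 0, 0], [-0.098, -0.042, 0.16, 0, 0, 0], [-0.098, -0.042, 0.16, 0, 0, 0], [-0.098, -0.042, 0.16, 0, 0, 0], [-0.098, -0.042, 0.16, 0, 0, 0]]}}

```text
t: 8.4
position: [534.6, -22.6, 72.3]
orientation: [[-0.997, 0.075, 0.002], [0.075, 0.997, -0.001], [-0.002, -0.0, -1.0]]
wrist_force: [0.5, -0.3, 0.1]
gripper_width: 57.2
```

Call:
{"op": "move_arm", "data": {"rows": [[-0.0015, 0, 0.01, 0, 0, 0], [-0.0015, 0, 0.022, 0, 0, 0], [-0.0015, 0, 0.034, 0, 0, 0], [-0.0015, 0, 0.044, 0, 0, 0], [-0.0015, 0, 0.051, 0, 0, 0], [-0.0015, 0, 0.056, 0, 0, 0], [-0.0015, 0, 0.056, 0, 0, 0], [-0.0015, 0, 0.056, 0, 0, 0]]}}

```text
t: 9.4
position: [535.8, -22.6, 15.5]
orientation: [[-0.997, 0.075, 0.0], [0.075, 0.997, -0.0], [-0.0, -0.0, -1.0]]
wrist_force: [-0.9, -0.4, 0.0]
gripper_width: 57.5
```

Call:
{"op": "move_arm", "data": {"rows": [[0, 0, 0, 0, 0, 0], [0, 0, 0, 0, 0, 0], [0, 0, 0, 0, 0, 0], [0, 0, 0, 0, 0, 0], [0, 0, 0, 0, 0, 0], [0, 0, 0, 0, 0, 0], [0, 0, 0, 0, 0, 0], [0, 0, 0, 0, 0, 0]], "claw": -1, "newtons": 8}}

```text
t: 10.4
position: [535.7, -22.6, 15.3]
orientation: [[-0.997, 0.075, 0.0], [0.075, 0.997, -0.0], [-0.0, -0.0, -1.0]]
wrist_force: [1.1, 0.8, 1.6]
gripper_width: 36.9
```

Call:
{"op": "move_arm", "data": {"rows": [[0, 0, -0.005, 0, 0, 0], [0, 0, -0.018, 0, 0, 0], [0, 0, -0.035, 0, 0, 0], [0, 0, -0.055, 0, 0, 0], [0.0, -0.01, -0.075, 0, 0, 0], [0.001, -0.03, -0.09, 0, 0, 0], [0.003, -0.06, -0.1, 0, 0, 0], [0.004, -0.095, -0.1, 0, 0, 0]]}}

```text
t: 11.4
position: [524.9, -117.9, 117.3]
orientation: [[-0.997, 0.074, 0.003], [0.074, 0.997, -0.001], [-0.003, -0.001, -1.0]]
wrist_force: [0.2, -0.0, -1.3]
gripper_width: 37.5
```

Call:
{"op": "move_arm", "data": {"rows": [[0.0015, -0.037, 0, 0, 0, 0], [0.003, -0.075, 0, 0, 0, 0], [0.005, -0.112, 0, 0, 0, 0], [0.006, -0.145, 0, 0, 0, 0], [0.007, -0.168, 0, 0, 0, 0], [0.007, -0.18, 0, 0, 0, 0], [0.007, -0.183, 0, 0, 0, 0], [0.007, -0.183, 0, 0, 0, 0]]}}

```text
t: 12.4
position: [504.1, -298.3, 115.2]
orientation: [[-0.997, 0.074, -0.0], [0.074, 0.997, 0.0], [0.0, 0.0, -1.0]]
wrist_force: [-0.6, 0.1, -0.7]
gripper_width: 37.3
```

```bash
python3 - <<'E'
from snap import *
d=snap("w3")
s=imaging.get_image("scene");pickle.dump(s,open("scene3.pkl","wb"))
a=cv2.resize(d["image"],(400,300)); b=cv2.resize(s["image"][100:280,210:470],(400,300))
c=cv2.resize(s["image"][120:240,180:460],(800,343),interpolation=cv2.INTER_CUBIC)
cv2.imwrite("pics/w3.png",cv2.resize(d["image"],(640,480))[:,:,::-1])
E
```

```text
12.5 [ 504.08 -298.2   115.26] 37.16813336771864 [[  -0.     -0.95   -0.31   80.51]
 [   1.     -0.     -0.      0.32]
 [  -0.     -0.31    0.95 -144.76]
 [   0.      0.      0.      1.  ]]
```

View pics/w3.png

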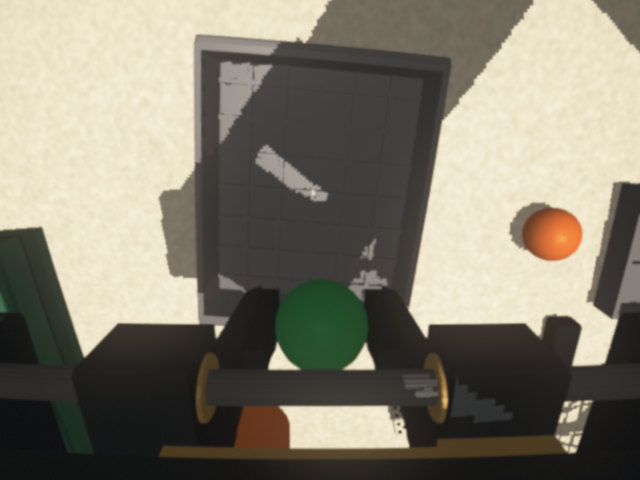

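```bash
python3 - <<'E'
from h import *
np.set_printoptions(precision=1,suppress=True)
d=pickle.load(open("w3.pkl","rb"))
for u,v in [(197,38),(449,60),(200,322),(412,305)]: print(onz(d,u,v,45))
for c in [(504,-298,25),(434,-290,25)]: print(proj(d,c))
E
```

```text
[ 378.5 -354.7   45. ]
[ 399.4 -220.8   45. ]
[ 548.5 -382.6   45. ]
[ 546.  -241.1   45. ]
[[320.9 240.9]]
[[325.4 132.8]]
```

Call:
{"op": "move_arm", "data": {"rows": [[0, -0.004, 0.015, 0, 0, 0], [0, -0.004, 0.033, 0, 0, 0], [0, -0.004, 0.052, 0, 0, 0], [0, -0.004, 0.07, 0, 0, 0], [0, -0.004, 0.085, 0, 0, 0], [0, -0.004, 0.095, 0, 0, 0], [0, -0.004, 0.1, 0, 0, 0], [0, -0.004, 0.102, 0, 0, 0]]}}

```text
t: 13.6
position: [503.7, -303.1, 13.2]
orientation: [[-0.997, 0.075, 0.0], [0.075, 0.997, -0.0], [-0.0, -0.0, -1.0]]
wrist_force: [-0.4, 0.0, 0.2]
gripper_width: 37.5
```

Call:
{"op": "move_arm", "data": {"rows": [[0, 0, 0.0003, 0, 0, 0], [0, 0, 0.0006, 0, 0, 0], [0, 0, 0.0009, 0, 0, 0], [0, 0, 0.0012, 0, 0, 0], [0, 0, 0.0015, 0, 0, 0], [0, 0, 0.0018, 0, 0, 0], [0, 0, 0.002, 0, 0, 0], [0, 0, 0.002, 0, 0, 0]]}}

```text
t: 14.6
position: [503.7, -303.0, 11.3]
orientation: [[-0.997, 0.075, 0.0], [0.075, 0.997, -0.0], [-0.0, -0.0, -1.0]]
wrist_force: [-1.3, 0.2, 0.3]
gripper_width: 37.4
```

Call:
{"op": "move_arm", "data": {"rows": [[0, 0, 0.0003, 0, 0, 0], [0, 0, 0.0006, 0, 0, 0], [0, 0, 0.0009, 0, 0, 0], [0, 0, 0.0012, 0, 0, 0], [0, 0, 0.0015, 0, 0, 0], [0, 0, 0.0018, 0, 0, 0], [0, 0, 0.002, 0, 0, 0], [0, 0, 0.002, 0, 0, 0]]}}

```text
t: 15.6
position: [504.3, -303.1, 10.5]
orientation: [[-0.997, 0.075, 0.002], [0.075, 0.997, -0.001], [-0.002, -0.001, -1.0]]
wrist_force: [-0.6, 4.4, 11.2]
gripper_width: 37.2
```

Call:
{"op": "move_arm", "data": {"rows": [[0, 0, -0.0008, 0, 0, 0], [0, 0, -0.0008, 0, 0, 0], [0, 0, -0.0008, 0, 0, 0], [0, 0, -0.0008, 0, 0, 0], [0, 0, -0.01, 0, 0, 0], [0, 0, -0.03, 0, 0, 0], [0, 0, -0.065, 0, 0, 0], [0, 0, -0.105, 0, 0, 0]], "claw": 0.3}}

```text
t: 16.6
position: [503.4, -302.9, 115.6]
orientation: [[-0.997, 0.075, -0.0], [0.075, 0.997, 0.0], [0.0, 0.0, -1.0]]
wrist_force: [0.8, 0.0, -0.1]
gripper_width: 57.1
```

```bash
python3 - <<'E'
from snap import *
d=snap("w4")
s=imaging.get_image("scene")
c=cv2.resize(s["image"][120:270,200:460],(800,462),interpolation=cv2.INTER_CUBIC)
cv2.imwrite("pics/s4.png",c[:,:,::-1])
E
```

```text
16.7 [ 505.12 -304.26  119.12] 57.09230542611329 [[  -0.     -0.95   -0.31   80.52]
 [   1.     -0.     -0.      0.33]
 [  -0.     -0.31    0.95 -144.76]
 [   0.      0.      0.      1.  ]]
```

View pics/s4.png

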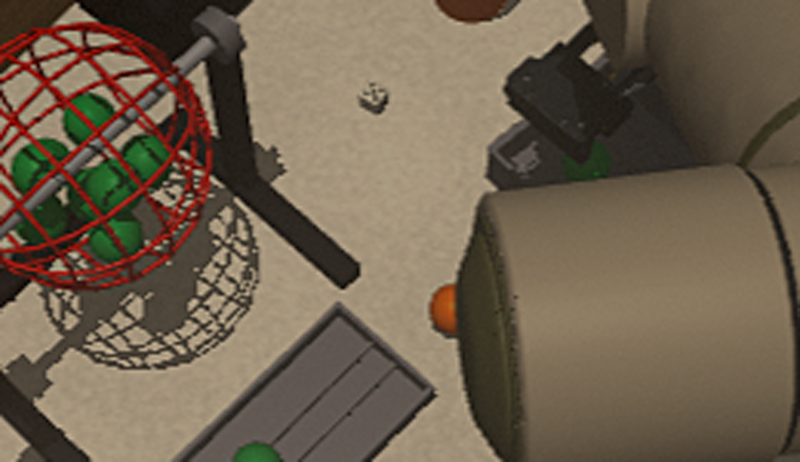

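The first ball is lying in the tote at (585,160) in the crop, and the second is still in the tray channel. I'll go for the second.

Call:
{"op": "move_arm", "data": {"rows": [[-0.001, 0.04, 0, 0, 0, 0], [-0.002, 0.09, 0, 0, 0, 0], [-0.003, 0.15, 0, 0, 0, 0], [-0.005, 0.21, 0, 0, 0, 0], [-0.006, 0.27, 0, 0, 0, 0], [-0.007, 0.32, 0, 0, 0, 0], [-0.008, 0.362, 0, 0, 0, 0], [-0.008, 0.3625, 0, 0, 0, 0]]}}

```text
t: 17.8
position: [537.9, 60.2, 113.1]
orientation: [[-0.997, 0.071, -0.002], [0.071, 0.997, 0.0], [0.002, 0.0, -1.0]]
wrist_force: [0.0, -0.5, 0.0]
gripper_width: 57.3
```

Call:
{"op": "move_arm", "data": {"rows": [[0, 0, 0.01, 0, 0, 0], [0, 0, 0.025, 0, 0, 0], [0, 0, 0.04, 0, 0, 0], [0, 0, 0.045, 0, 0, 0], [0, 0, 0.045, 0, 0, 0], [0, 0, 0.045, 0, 0, 0], [0, 0, 0.045, 0, 0, 0], [0, 0, 0.045, 0, 0, 0]]}}

```text
t: 18.8
position: [538.8, 57.9, 69.5]
orientation: [[-0.997, 0.075, 0.0], [0.075, 0.997, -0.0], [-0.0, -0.0, -1.0]]
wrist_force: [-0.1, -1.1, -0.4]
gripper_width: 57.3
```

Call:
{"op": "move_arm", "data": {"rows": [[-0.0018, -0.0008, 0.01, 0, 0, 0], [-0.0018, -0.0008, 0.022, 0, 0, 0], [-0.0018, -0.0008, 0.034, 0, 0, 0], [-0.0018, -0.0008, 0.044, 0, 0, 0], [-0.0018, -0.0008, 0.05, 0, 0, 0], [-0.0018, -0.0008, 0.054, 0, 0, 0], [-0.0018, -0.0008, 0.054, 0, 0, 0], [-0.0018, -0.0008, 0.054, 0, 0, 0]]}}

```text
t: 19.8
position: [540.6, 57.0, 15.5]
orientation: [[-0.997, 0.075, 0.001], [0.075, 0.997, -0.0], [-0.001, -0.0, -1.0]]
wrist_force: [0.5, 0.1, -1.0]
gripper_width: 57.2
```

Call:
{"op": "move_arm", "data": {"rows": [[0, 0, 0, 0, 0, 0], [0, 0, 0, 0, 0, 0], [0, 0, 0, 0, 0, 0], [0, 0, 0, 0, 0, 0], [0, 0, 0, 0, 0, 0], [0, 0, 0, 0, 0, 0], [0, 0, 0, 0, 0, 0], [0, 0, 0, 0, 0, 0]], "claw": -1}}

```text
t: 20.8
position: [540.5, 57.0, 15.3]
orientation: [[-0.997, 0.075, 0.0], [0.075, 0.997, 0.0], [-0.0, 0.0, -1.0]]
wrist_force: [-0.3, 1.2, 1.6]
gripper_width: 37.4
```

Call:
{"op": "move_arm", "data": {"rows": [[0, 0, -0.005, 0, 0, 0], [0, 0, -0.018, 0, 0, 0], [0, 0, -0.035, 0, 0, 0], [0, 0, -0.055, 0, 0, 0], [0, 0, -0.075, 0, 0, 0], [0, 0, -0.09, 0, 0, 0], [0, 0, -0.1, 0, 0, 0], [0, 0, -0.1, 0, 0, 0]]}}

```text
t: 21.8
position: [540.6, 57.0, 115.8]
orientation: [[-0.997, 0.075, 0.001], [0.075, 0.997, -0.0], [-0.001, -0.0, -1.0]]
wrist_force: [0.1, -0.2, -0.1]
gripper_width: 37.1
```

Call:
{"op": "move_arm", "data": {"rows": [[0.007, -0.03, 0, 0, 0, 0], [0.018, -0.08, 0, 0, 0, 0], [0.029, -0.13, 0, 0, 0, 0], [0.041, -0.18, 0, 0, 0, 0], [0.052, -0.23, 0, 0, 0, 0], [0.063, -0.28, 0, 0, 0, 0], [0.073, -0.325, 0, 0, 0, 0], [0.08, -0.356, 0, 0, 0, 0]]}}

```text
t: 22.8
position: [433.0, -293.6, 114.5]
orientation: [[-0.997, 0.076, -0.001], [0.076, 0.997, 0.001], [0.001, 0.001, -1.0]]
wrist_force: [-0.1, 0.3, 0.0]
gripper_width: 36.9
```

Call:
{"op": "move_arm", "data": {"rows": [[0, 0, 0, 0, 0, 0], [0, 0, 0.01, 0, 0, 0], [0, 0, 0.025, 0, 0, 0], [0, 0, 0.04, 0, 0, 0], [0, 0, 0.05, 0, 0, 0], [0, 0, 0.05, 0, 0, 0], [0, 0, 0.05, 0, 0, 0], [0, 0, 0.05, 0, 0, 0]]}}

```text
t: 23.8
position: [434.2, -292.2, 65.7]
orientation: [[-0.997, 0.075, 0.001], [0.075, 0.997, -0.001], [-0.001, -0.001, -1.0]]
wrist_force: [0.4, -0.5, 0.1]
gripper_width: 37.2
```

Call:
{"op": "move_arm", "data": {"rows": [[0, 0, 0.01, 0, 0, 0], [0, 0, 0.022, 0, 0, 0], [0, 0, 0.034, 0, 0, 0], [0, 0, 0.043, 0, 0, 0], [0, 0, 0.049, 0, 0, 0], [0, 0, 0.0525, 0, 0, 0], [0, 0, 0.0535, 0, 0, 0], [0, 0, 0.0542, 0, 0, 0]]}}

```text
t: 24.8
position: [434.1, -292.1, 11.2]
orientation: [[-0.997, 0.075, 0.0], [0.075, 0.997, -0.0], [-0.0, -0.0, -1.0]]
wrist_force: [-0.4, 0.3, 0.9]
gripper_width: 37.0
```

Call:
{"op": "move_arm", "data": {"rows": [[0, 0, 0.0002, 0, 0, 0], [0, 0, 0.0004, 0, 0, 0], [0, 0, 0.0006, 0, 0, 0], [0, 0, 0.0008, 0, 0, 0], [0, 0, 0.001, 0, 0, 0], [0, 0, 0.001, 0, 0, 0], [0, 0, 0.001, 0, 0, 0], [0, 0, 0.001, 0, 0, 0]]}}

```text
t: 25.8
position: [434.4, -292.3, 10.7]
orientation: [[-0.997, 0.075, 0.001], [0.075, 0.997, -0.001], [-0.001, -0.001, -1.0]]
wrist_force: [-1.2, 1.3, 8.3]
gripper_width: 37.1
```

Contact. Release and rise.

Call:
{"op": "move_arm", "data": {"rows": [[0, 0, -0.0006, 0, 0, 0], [0, 0, -0.0006, 0, 0, 0], [0, 0, -0.0006, 0, 0, 0], [0, 0, -0.0006, 0, 0, 0], [0, 0, -0.01, 0, 0, 0], [0, 0, -0.03, 0, 0, 0], [0, 0, -0.065, 0, 0, 0], [0, 0, -0.105, 0, 0, 0]], "claw": 0.3}}

```text
t: 26.8
position: [433.8, -291.9, 116.5]
orientation: [[-0.997, 0.075, -0.0], [0.075, 0.997, 0.0], [0.0, 0.0, -1.0]]
wrist_force: [0.5, -0.4, 0.5]
gripper_width: 57.2
```

Call:
{"op": "move_arm", "data": {"rows": [[0, 0.04, 0, 0, 0, 0], [0.001, 0.09, 0, 0, -0.03, 0], [0.001, 0.14, 0, 0, -0.07, 0], [0.001, 0.19, 0, 0, -0.11, 0], [0.002, 0.24, 0, 0, -0.15, 0], [0.002, 0.285, 0, 0, -0.18, 0], [0.002, 0.3175, 0.01, 0, -0.2, 0], [0.002, 0.3175, 0.03, 0, -0.2, 0]]}}

```text
t: 27.8
position: [456.0, 26.5, 85.8]
orientation: [[-0.977, 0.071, 0.201], [0.07, 0.997, -0.015], [-0.201, -0.0, -0.98]]
wrist_force: [-0.2, -0.4, -0.1]
gripper_width: 57.3
```

```bash
python3 - <<'E'
from snap import *
d=snap("w5");s=imaging.get_image("scene")
a=s["image"][110:280,200:470]
cv2.imwrite("pics/s5.png",cv2.resize(a,(800,504),interpolation=cv2.INTER_CUBIC)[:,:,::-1])
E
```

```text
27.9 [454.92  25.34  84.23] 57.76198279361028 [[  -0.     -0.95   -0.31   80.76]
 [   1.     -0.     -0.      0.32]
 [  -0.     -0.31    0.95 -144.68]
 [   0.      0.      0.      1.  ]]
```

View pics/s5.png

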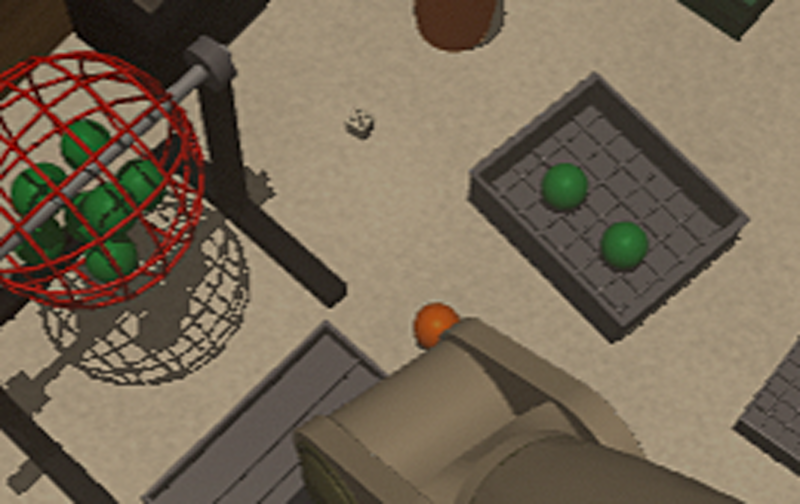

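Both balls lie in the large tote at crop (565,186) and (624,246), and the tote hasn't moved. Next I'll re-pinch the knob and push the tray home.

Call:
{"op": "move_arm", "data": {"rows": [[0.001, 0, 0.008, 0, 0, 0], [0.003, 0, 0.02, 0, 0, 0], [0.006, 0, 0.033, 0, 0, 0], [0.008, 0, 0.045, 0, 0, 0], [0.01, 0, 0.055, 0, 0, 0], [0.0117, 0, 0.062, 0, 0, 0], [0.0117, 0, 0.062, 0, 0, 0], [0.0117, 0, 0.062, 0, 0, 0]]}}

```text
t: 29.0
position: [456.8, 24.6, 22.2]
orientation: [[-0.977, 0.075, 0.199], [0.073, 0.997, -0.015], [-0.199, -0.0, -0.98]]
wrist_force: [-0.1, -0.7, 0.5]
gripper_width: 57.0
```

Call:
{"op": "move_arm", "data": {"rows": [[0, 0, 0, 0, 0, 0], [0, 0, 0, 0, 0, 0], [0, 0, 0, 0, 0, 0], [0, 0, 0, 0, 0, 0], [0, 0, 0, 0, 0, 0], [0, 0, 0, 0, 0, 0], [0, 0, 0, 0, 0, 0], [0, 0, 0, 0, 0, 0]], "claw": -1, "newtons": 12}}

```text
t: 30.0
position: [456.6, 25.1, 22.0]
orientation: [[-0.977, 0.075, 0.198], [0.073, 0.997, -0.014], [-0.199, 0.0, -0.98]]
wrist_force: [1.7, 4.0, 0.4]
gripper_width: 23.8
```

Call:
{"op": "move_arm", "data": {"rows": [[-0.003, 0.0005, 0.0006, 0, 0, 0], [-0.009, 0.0005, 0.0018, 0, 0, 0], [-0.016, 0.0005, 0.0033, 0, 0, 0], [-0.024, 0.0005, 0.0049, 0, 0, 0], [-0.032, 0.0005, 0.0065, 0, 0, 0], [-0.041, 0.0005, 0.0083, 0, 0, 0], [-0.05, 0.0005, 0.0101, 0, 0, 0], [-0.059, 0.0005, 0.012, 0, 0, 0]]}}

```text
t: 31.0
position: [517.4, 21.0, 22.0]
orientation: [[-0.977, 0.075, 0.198], [0.073, 0.997, -0.014], [-0.199, 0.0, -0.98]]
wrist_force: [-1.8, 6.5, 5.4]
gripper_width: 24.0
```

Call:
{"op": "move_arm", "data": {"rows": [[-0.009, 0, 0.0018, 0, 0, 0], [-0.018, 0, 0.0036, 0, 0, 0], [-0.027, 0, 0.0055, 0, 0, 0], [-0.035, 0, 0.0071, 0, 0, 0], [-0.041, 0, 0.0083, 0, 0, 0], [-0.045, 0, 0.0091, 0, 0, 0], [-0.048, 0, 0.0097, 0, 0, 0], [-0.0495, 0, 0.01, 0, 0, 0]]}}

```text
t: 32.0
position: [566.5, 17.8, 21.9]
orientation: [[-0.978, 0.074, 0.196], [0.073, 0.997, -0.014], [-0.196, 0.001, -0.981]]
wrist_force: [-11.9, 7.2, 15.0]
gripper_width: 24.3
```

Call:
{"op": "move_arm", "data": {"rows": [[-0.0005, -0.0005, 0, 0, 0, 0], [-0.001, -0.0008, 0, 0, 0, 0], [-0.001, -0.001, 0, 0, 0, 0], [-0.001, -0.001, 0, 0, 0, 0], [-0.001, -0.001, 0, 0, 0, 0], [-0.001, -0.001, 0, 0, 0, 0], [-0.001, -0.001, 0, 0, 0, 0], [-0.001, -0.001, 0, 0, 0, 0]]}}

```text
t: 33.0
position: [566.5, 17.7, 21.9]
orientation: [[-0.978, 0.074, 0.194], [0.073, 0.997, -0.012], [-0.194, 0.002, -0.981]]
wrist_force: [-10.5, 13.9, 14.0]
gripper_width: 23.9
```

Call:
{"op": "move_arm", "data": {"rows": [[0, 0, 0, 0, 0, 0], [0, 0, 0, 0, 0, 0], [0, 0, 0, 0, 0, 0], [-0.003, 0, -0.02, 0, 0, 0], [-0.007, 0, -0.05, 0, 0, 0], [0.02, 0, -0.085, 0, 0, 0], [0.06, 0, -0.12, 0, 0, 0], [0.11, 0, -0.15, 0, 0, 0]], "claw": 0.3}}

```text
t: 34.0
position: [429.9, 25.9, 148.2]
orientation: [[-0.977, 0.075, 0.199], [0.073, 0.997, -0.015], [-0.2, -0.0, -0.98]]
wrist_force: [0.3, 0.5, 1.4]
gripper_width: 57.4
```

```bash
python3 - <<'E'
from snap import *
d=snap("w6")
cv2.imwrite("pics/w6.png",d["image"][:,:,::-1])
E
```

```text
34.1 [427.72  26.59 148.73] 57.26227515167415 [[  -0.     -0.95   -0.31   80.76]
 [   1.     -0.     -0.      0.33]
 [  -0.     -0.31    0.95 -144.68]
 [   0.      0.      0.      1.  ]]
```

View pics/w6.png

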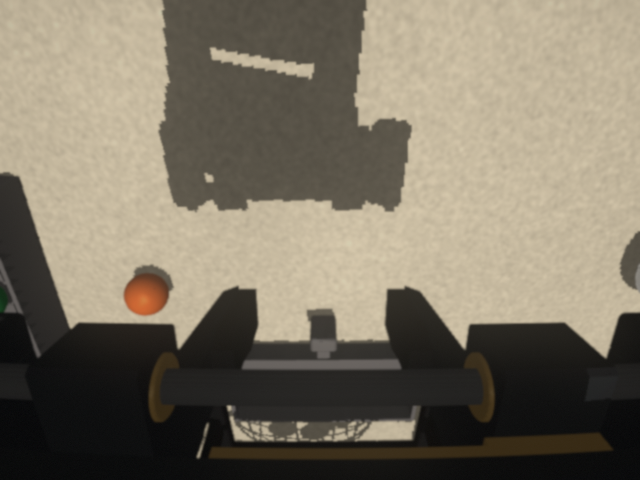

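Call:
{"op": "move_arm", "data": {"rows": [[0, 0.02, -0.04, 0, 0, 0], [0.0, 0.06, -0.08, 0, 0, 0], [0, 0.11, -0.1, 0, 0, 0], [0, 0.16, -0.1, 0, 0, 0], [0, 0.21, -0.1, 0, 0, 0], [0, 0.26, -0.1, 0, 0, 0], [0, 0.3, -0.1, 0, 0, 0], [0, 0.3, -0.1, 0, 0, 0]]}}

```text
t: 35.15
position: [433.8, 328.9, 244.0]
orientation: [[-0.978, 0.072, 0.197], [0.071, 0.997, -0.015], [-0.198, -0.0, -0.98]]
wrist_force: [-0.1, -0.4, -0.1]
gripper_width: 57.7
```

```bash
python3 - <<'E'
from snap import *
out=[]
for n in ("scene","side"):
    d=imaging.get_image(n)["image"]; o=pickle.load(open(n+".pkl","rb"))["image"]
    box=(180,300,195,355) if n=="scene" else (235,325,215,310)
    k=(283,245,295,262) if n=="scene" else (288,272,304,292)
    u0,v0,u1,v1=k; m=cv2.matchTemplate(d[v0-12:v1+12,u0-12:u1+12],o[v0:v1,u0:u1],cv2.TM_CCOEFF_NORMED)
    _,mx,_,l=cv2.minMaxLoc(m);print(n,"knob shift px",l[0]-12,l[1]-12,mx)
    df=cv2.absdiff(d,o).max(2); cv2.imwrite("x.png",df)
    out.append(cv2.resize(d,(400,300)))
    out.append(cv2.resize(d[box[0]:box[1],box[2]:box[3]],(400,300)))
cv2.imwrite("pics/f.png",np.vstack([np.hstack(out[:2]),np.hstack(out[2:])])[:,:,::-1])
E
```

```text
scene knob shift px 0 0 0.9989500641822815
side knob shift px 0 0 0.996411144733429
```

View pics/f.png

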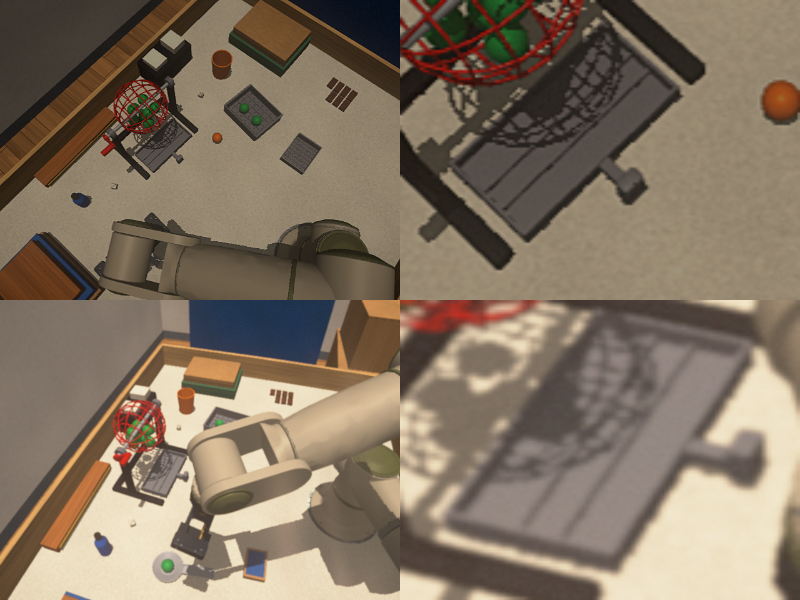

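The tray is empty and home (knob shift 0 px in both cameras), both balls are in the tote, and ball3 is still in the spoon rest.

```bash
python3 -c "
from station import order,r
print(order.job_done(), r.sense()['t'])"
```

```text
the job is handed in; nothing more can be done
the job is handed in; nothing more can be done
```

The job is handed in after about 35 s on the robot clock. I pulled the tray out to its stop, lowered both green balls onto the floor of the larger grey tote, and pushed the empty tray fully home.

- **Tray:** The pull and the push each ended against a stop, at about 14 N and 12 N. In the last pictures the knob matched its starting position to 0 px in both fixed cameras.
- **Balls:** I lowered each ball until light contact of about 8–11 N, eased off and then let go. The last scene picture shows both lying in the upright tote.
- **Other things:** In the last pictures, ball3 is still in the spoon rest and the other things look unmoved. I checked these by eye only.
- **Checks that failed or disagreed:** None failed. The first two estimates of the knob's position differed by about 10 mm, and the wrist camera settled it before the grasp.

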